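# Make up two kits on the model railway bench

## Robot

A 6-joint arm with a two-finger parallel gripper is mounted at the origin on the work surface. World frame = base frame: x ahead of the robot, y to its left, z up, the work surface at z = 0. Lengths are in m, angles in degrees, forces in N, time in s.
With the tool pointing down it reaches from about 0.4 to 0.825 m from the base axis. Payload 7 kg.
Tool frame: the origin (TCP) lies on the centre line of the jaws, within the pads' length; the fingertips stand 8 mm ahead of it and the grasp point (between the pads) lies 11 mm behind it; z points along the fingers, y is the line along which they close (so a half turn about z gives the same grasp; the last joint's range is limited). The gripper opens to 88 mm and grips with 3 to 60 N. Pads are 19 mm wide; open, the fingers measure 130 mm over their backs; the gripper's body (78 mm by 193 mm) begins 47 mm behind the grasp point.
Start: joints at [-59.525, 20.546, 0.682, 0, -70.136, -16.507], TCP at [0.163, -0.655, 0.235] pointing down, gripper open.
Joint ranges: [-176.03, 176.03], [-82.01, 121.73], [-58.28, 71.71], [-173.87, 95.51], [-174.79, -0.11], [-173.66, 173.66]. Speed limits (degrees/s): [136.94, 136.94, 172.46, 180, 180, 180].

## Interface

Orientations are given as [roll, pitch, yaw] about the fixed x, y, z axes, in that order (R = Rz(yaw) Ry(pitch) Rx(roll)).
In Python, from plant import r gives the robot as it stands.
- The arm moves only by the tool carry_out, never from a script. Its argument "targets" is a list of rows, each a list of 6 numbers: the shift along the tool's x, y, z scaled (see below), then the turn, a rotation vector about the tool's x, y, z scaled (see below). A call has 1 to 5 rows; each row shifts and turns the commanded pose from where the row before left it, along the tool's axes as they then stand; what a row does not reach is not made up. The controller multiplies each number of a shift by 0.5 m and each number of a turn by 60 degrees. A row lasts 1/8 s, in which the tool goes at most 62.5 mm and 10.7 degrees, less where a joint would pass 70% of its speed; a pose out of reach is approached as far as the arm can. A call with a number of a shift or a turn outside -1 to 1 is refused whole. A call with a gripper value outside its range is refused whole. "hand" is the opening, from 0 (shut) to 1 (fully open), set as the call begins (left out, the last holds). The fingers move at their own pace and stop on an object; "squeeze" is the grip in N (left out, the last holds). Time passes only in rows, so rows that do not move let the fingers close. It gives the time, the measured TCP pose, the force, the opening and the grip force at its end, in the units of the state.
- r.get_state(): the state, without advancing time (a new reading comes with each control period).
- r.capture(name): name is "side" or "top" or "wrist"; returns the picture (400x640x3 uint8, red, green, blue); there is no depth.
- r.camera_info(name): a dict with "K" (3x3 intrinsics, pixels), "eye" and "attitude" of the camera in the world. Camera axes: x right, y down, z forward; pixel columns grow to the right and rows downward; lengths in m; the calibration is good to about 2 mm. A picture is of the moment at which its call begins: read the wrist's pose just before it. camera_info takes no time and is no camera call; for the wrist camera it gives the pose at the moment of the call.
- r.close_job(): hands the job in; it is judged then, once.
The state is a dict: "time_s": time; "joints": joint angles; "qd": joint speeds; "joint_torque": joint torques, N m; "tcp_pos": TCP position; "eef_rot": TCP orientation; "contact_force": force on the tool from outside, world axes, zero at the start; "moment": the same for the moment, N m; "gripper_width": finger opening in m; "gripper_force": force on a finger pad.
Only numpy, scipy, OpenCV 4.12 (cv2) and the standard library are available. Lean on these libraries where they do the work, as an engineer would, in place of code of your own. Each camera call takes 0.05 s, during which the arm holds its last target. There are 200 camera calls.

## Task

Make up the two kits from the parts on the bench. In the tray with the white tube, drop the two small rings flat into the tube, the thick one at the bottom and the thin one on top of it, and stand the levelling foot upright in the empty compartment; in the other tray, lay the switch box flat, knobs up, in the large compartment and the point motor, base down, in the small one. Leave the large ring and the wagon where they are.

Things in the scene. Friction and masses are not known exactly. Their poses are not given: they have to be found in the camera images.
- thick_ring: Thick spacer ring, aluminium, lying flat: outside diameter 38, small hole 12, 14 mm thick. Origin: centre of its underside, z up.
- thin_ring: Thin spacer ring, aluminium, lying flat: outside diameter 38, wider hole 22, 8 mm thick. Origin: centre of its underside, z up.
- foot: Levelling foot standing upright: black rubber pad, diameter 44 and 10 mm high, a collar of diameter 22 up to z = 18, then a plain gripping stud of diameter 12 (13 over its dark thread marks) to the top at z = 64. Origin: centre of its underside, z up.
- switch_box: Grey metal switch box 84 (its x) by 52 (its y) by 32 high, with two black knobs and four small toggles on its top, reaching z = 43. Origin: centre of its underside, z up. Easily gripped across its 52 mm sides.
- point_motor: Point motor: steel base plate 64 (its x) by 30 (its y), 4 thick, on it a black block 24 by 28 in the middle with a copper coil and a black end flange on either side, up to z = 34, and a thin pin to z = 42. Origin: centre of its underside, z up. Easily gripped across the 28 mm width of the middle block.
- leg_tray: Fixed grey tray, 100 (its x) by 190 (its y), rim 14 high, walls 4 thick, floor 4 thick (floor surface at z = 4). Origin: centre of its underside, z up. The tray with the white tube. A white divider (4 thick, as high as the rim) at y = 0 makes two equal compartments, each 92 by 89 inside; the tube stands in the one at -y, the one at +y (centre at y = +48) is empty.
- control_tray: Fixed grey tray, 100 (its x) by 190 (its y), rim 14 high, walls 4 thick, floor 4 thick (floor surface at z = 4). Origin: centre of its underside, z up. The tray without a tube. A white divider (4 thick, as high as the rim) at y = +24 parts it into a large compartment 92 by 113 inside (centre at y = -34) and a small one 92 by 65 (centre at y = +58).
- tube: Fixed white upright tube standing on the floor of the leg tray, open at the top and bottom, 32 high (top at 36 above the table). Bore 42 in diameter up to z = 23, then flaring to about 50 at the mouth; outside diameter 47, 55 at the mouth. Smooth inside. Origin: on its axis at its underside, z up.
- large_ring: Large spacer ring, aluminium, lying among the stock: outside diameter 60, hole 30, 10 thick. Belongs to no kit; loose. Origin: centre of its underside.
- wagon: Small dark wooden model wagon, 84 (its x) by 32 by 37 high, loose on the bench beside the trays. Belongs to no kit. Origin: centre of its underside.
Not all that is in view belongs to the job. Leave any red look-alike of the control_tray alone.

How it is judged (in metres and radians):
At the end, for the whole second after the job is handed in: Thick ring at the bottom of the tube (within 4 mm), thin ring flat on it (11 to 18 mm up), foot, switch box and point motor each in its own compartment, on the tray floor (undersides under 9 mm above the tray's) and within 0.15 rad of upright; all five at rest (horizontal distance between each of thick_ring, thin_ring and tube below 0.006 m and z of thick_ring in the frame of tube below 0.004 m and angle between each of thick_ring, thin_ring, foot, switch_box, point_motor's own z axis and vertical below 0.15 rad and z of thin_ring in the frame of tube between 0.011 and 0.018 m and x of foot in the frame of leg_tray between -0.03 and 0.03 m and y of foot in the frame of leg_tray between 0.018 and 0.076 m and z of foot in the frame of leg_tray below 0.009 m and x of switch_box in the frame of control_tray between -0.026 and 0.026 m and y of switch_box in the frame of control_tray between -0.065 and -0.004 m and z of each of switch_box, point_motor in the frame of control_tray below 0.009 m and x of point_motor in the frame of control_tray between -0.038 and 0.038 m and y of point_motor in the frame of control_tray between 0.03 and 0.086 m and linear speed of each of thick_ring, thin_ring, foot, switch_box, point_motor below 0.02 m/s); the robot touches nothing.
It fails at once if the large ring is moved by more than 20 mm (distance of large_ring from where it was at the start of the episode above 0.02 m).
It fails at once if the wagon is moved by more than 20 mm (distance of wagon from where it was at the start of the episode above 0.02 m).
It also fails if it takes over 122 s, if anything falls off the work surface, if the arm or the gripper's body presses on something with over 40 N, if the wrist force passes 120 N, or if a joint passes its speed limit or range.

## Working session

There is one attempt and no reset: what is moved stays moved. The work goes in short steps, Python scripts to look and compute and a tool call to move; the robot and the scene stay as the last step left them, time stands still between calls to the robot, and variables do not carry over. Pictures are saved under pics/ and viewed, at most 14 in all, crops included, and the job is handed in when it is done.

Besides the shell and the picture viewer there is one more tool, called after "Request:" in YAML: its name, and indented under it one key for each argument. carry_out: Moves the arm, as the interface text tells. Its arguments: {"type":"object","properties":{"targets":{"type":"array","items":{"type":"array","items":{"type":"number","minimum":-1,"maximum":1}}},"hand":{"type":"number"},"squeeze":{"type":"number"}},"required":["targets"]}

```bash
mkdir -p pics; ls; python3 - <<'E'
from plant import r
import cv2
for n in("top","side"):
    im=r.capture(n); cv2.imwrite(f"pics/{n}0.png",im[:,:,::-1]); i=r.camera_info(n); print(n,i)
s=r.get_state(); print(s)
E
```

```text
pics
top {'K': array([[501.07946932,   0.        , 319.10147556],
       [  0.        , 501.07946932, 205.8937389 ],
       [  0.        ,   0.        ,   1.        ]]), 'eye': array([3.32785985e-01, 5.15624391e-05, 1.37683832e+00]), 'attitude': array([-174.27131643,    1.18797213,  -88.83814629])}
side {'K': array([[422.51233306,   0.        , 323.70289854],
       [  0.        , 422.51233306, 195.56612342],
       [  0.        ,   0.        ,   1.        ]]), 'eye': array([0.15555539, 0.73291861, 0.721601  ]), 'attitude': array([-131.07460111,   -0.66136592, -156.55840331])}
{'time_s': 0.1, 'joints': array([-5.95238810e+01,  2.05881095e+01,  6.37954157e-01, -1.80641439e-02,
       -7.01348210e+01, -1.65072759e+01]), 'qd': array([-0.00111687, -0.06471533,  0.13755919,  0.08048531, -0.0087896 ,
        0.09255751]), 'joint_torque': array([-1.53682882e-03, -5.84163272e+01,  2.93750292e+01,  7.01561943e+00,
        1.01569746e-02, -5.12647239e-05]), 'tcp_pos': array([ 0.16281721, -0.65462613,  0.23369842]), 'eef_rot': array([ 1.79913701e+02, -7.86493044e-03, -1.66037302e+02]), 'contact_force': array([ 0.25466056, -0.88368655, -0.12476544]), 'moment': array([0.00476851, 0.02757876, 0.02431595]), 'gripper_force': 0.0, 'gripper_width': 0.08788089114499785}
```

View pics/top0.png

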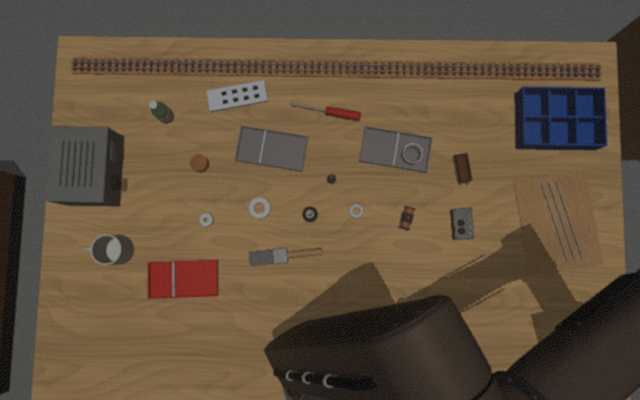

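View pics/side0.png

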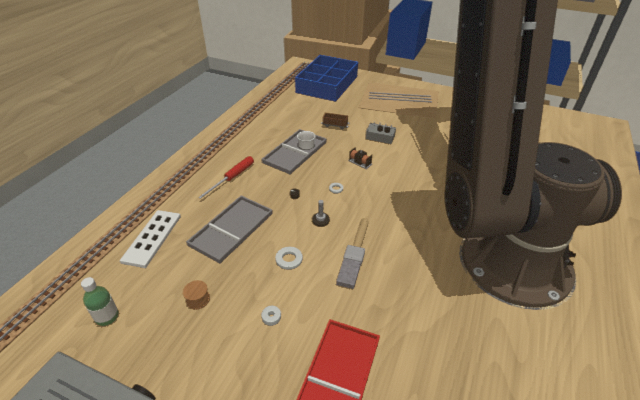

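```bash
cat > h.py <<'E'
import numpy as np, cv2
from plant import r
from scipy.spatial.transform import Rotation as R
def rot(rpy): return R.from_euler('xyz',rpy,degrees=True).as_matrix()
def px2w(i,uv,z):
    uv=np.atleast_2d(np.asarray(uv,float)); d=np.c_[uv,np.ones(len(uv))]@np.linalg.inv(i["K"]).T@rot(i["attitude"]).T
    return i["eye"]+d*((z-i["eye"][2])/d[:,2])[:,None]
def w2px(i,p):
    c=(np.atleast_2d(p)-i["eye"])@rot(i["attitude"]); q=c@i["K"].T; return q[:,:2]/q[:,2:]
def to(p,yaw=None,cmd=None):
    """numbers for a move of the TCP to p (world), yaw in deg, total in scaled tool units; tool held down"""
    s=r.get_state(); M=rot(s["eef_rot"]); d=M.T@(np.asarray(p)-s["tcp_pos"])/0.5
    t=np.zeros(3)
    if yaw is not None:
        y=(yaw-s["eef_rot"][2]+90)%180-90   # half turn symmetric
        t=(R.from_matrix(M).inv()*R.from_euler('xyz',[180,0,s["eef_rot"][2]+y],degrees=True)).as_rotvec(degrees=True)/60
    print("shift",d.round(4),"turn",t.round(3),"yaw now",s["eef_rot"].round(2),s["tcp_pos"].round(4),"t",round(s["time_s"],2))
E
python3 - <<'E'
from h import *
i=r.camera_info("top")
for n,uv,z in [("thick",(206,219.5),.014),("thin",(357,211),.008),("foot",(310,214),.03),("box",(462,223.5),.032),("motor",(407,217),.02),("ctray",(272,149),.014),("ltray",(396,150),.014),("tube",(413,154),.036),("large",(260,208),.01),("wagon",(462,169),.037)]:
    print(n,px2w(i,uv,z)[0].round(3))
im=cv2.imread("pics/top0.png")[120:250,180:490]; cv2.imwrite("pics/crop.png",cv2.resize(im,None,fx=2.58,fy=2.58,interpolation=cv2.INTER_CUBIC)[:600,:800])
w=r.camera_info("wrist");s=r.get_state();print(w["K"],rot(s["eef_rot"]).T@(w["eye"]-s["tcp_pos"]),(rot(s["eef_rot"]).T@rot(w["attitude"])).round(3))
to([.5,-.1,.4],180)
E
```

```text
thick [0.426 0.34  0.014]
thin [ 0.457 -0.073  0.008]
foot [0.445 0.055 0.03 ]
box [ 0.427 -0.352  0.032]
motor [ 0.442 -0.208  0.02 ]
ctray [0.625 0.165 0.014]
ltray [ 0.628 -0.178  0.014]
tube [ 0.613 -0.221  0.036]
large [0.461 0.193 0.01 ]
wagon [ 0.573 -0.352  0.037]
[[353.95294704   0.         316.54403712]
 [  0.         353.95294704 195.64956199]
 [  0.           0.           1.        ]] [ 0.0848564   0.0004842  -0.14990443] [[ 0.    -0.951 -0.308]
 [ 1.     0.     0.001]
 [-0.001 -0.308  0.951]]
shift [-0.922   0.9143 -0.3314] turn [ 0.001 -0.     0.233] yaw now [ 1.7991e+02 -1.0000e-02 -1.6604e+02] [ 0.1628 -0.6546  0.2337] t 0.1
```

View pics/crop.png

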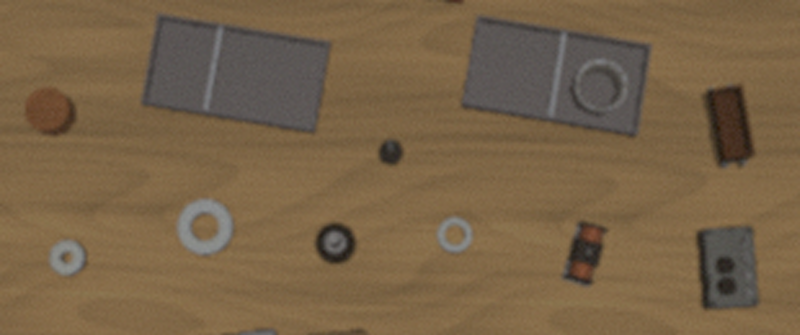

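Candidates in the top picture:
- **Rings:** small thick (206,219), small thin (357,211), and large (260,208), which stays.
- **Foot:** (310,214), not the black knob (331,179).
- **Trays:** control tray grey without tube (272,149), leg tray with tube (396,150). The red look-alike (183,279) is left alone.
- **Switch box:** (462,223), not the white dotted box (238,96).
- **Point motor:** (407,217). The wagon (462,169) stays.

The crop confirms these choices: the small-hole ring is on the left and the wide-hole ring is in the middle. Next I move to a wrist view.

Request:
carry_out:
  targets:
    - [0,0,0,0,0,0.1165]
    - [0,0,0,0,0,0.1165]
    - [-0.057,0.101,-0.015,0,0,0]
    - [-0.057,0.101,-0.015,0,0,0]
    - [-0.057,0.101,-0.015,0,0,0]

```text
time_s: 0.72
tcp_pos: [0.2488, -0.5019, 0.2567]
eef_rot: [180.0, -0.0, 180.0]
contact_force: [1.4, -0.5, 1.1]
gripper_width: 0.0877
gripper_force: 0.0
```

Request:
carry_out:
  targets:
    - [-0.057,0.101,-0.015,0,0,0]
    - [-0.057,0.101,-0.015,0,0,0]
    - [-0.057,0.101,-0.015,0,0,0]
    - [-0.057,0.101,-0.015,0,0,0]
    - [-0.057,0.101,-0.015,0,0,0]

```text
time_s: 1.35
tcp_pos: [0.3914, -0.2493, 0.2948]
eef_rot: [180.0, 0.0, 180.0]
contact_force: [0.5, 0.4, 0.7]
gripper_width: 0.0871
gripper_force: 0.0
```

Request:
carry_out:
  targets:
    - [-0.057,0.101,-0.015,0,0,0]
    - [0,0,0,0,0,0]
    - [0,0,0,0,0,0]

```text
time_s: 1.72
tcp_pos: [0.4193, -0.2003, 0.3018]
eef_rot: [180.0, -0.0, -179.9]
contact_force: [0.5, -1.1, -0.0]
gripper_width: 0.0873
gripper_force: 0.0
```

```bash
python3 - <<'E'
from h import *
import pickle
i=r.camera_info("wrist");im=r.capture("wrist");pickle.dump((i,im),open("w1.pkl","wb"))
cv2.imwrite("pics/w1.png",im[:,:,::-1]);to([.42,.1,.3],180)
E
```

```text
shift [-0.0018  0.6017  0.0035] turn [ 0.    -0.001 -0.   ] yaw now [ 1.7999e+02 -4.0000e-02  1.7998e+02] [ 0.419  -0.2008  0.3017] t 1.77
```

View pics/w1.png

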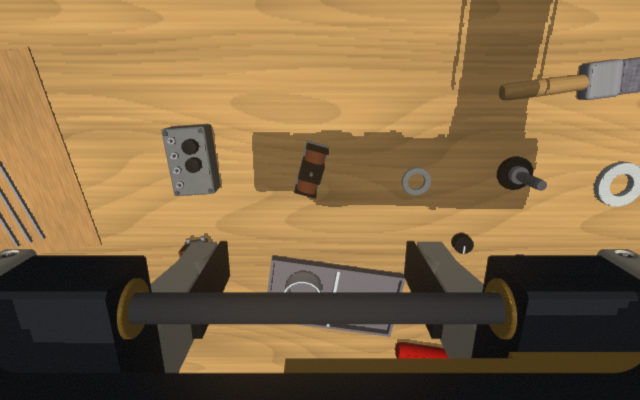

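The wrist view is clear: box (192,160), motor (312,170), thin ring (416,181), foot (515,172), large ring (621,184). The gripper hides the tray, so I move forward for the trays and then left for the thick ring.

Request:
carry_out:
  targets:
    - [-0.088,0,0,0,0,0]
    - [-0.088,0,0,0,0,0]
    - [-0.088,0,0,0,0,0]
    - [0,0,0,0,0,0]
    - [0,0,0,0,0,0]

```text
time_s: 2.4
tcp_pos: [0.5506, -0.2019, 0.3013]
eef_rot: [180.0, -0.1, 179.9]
contact_force: [-0.3, -0.1, 0.2]
gripper_width: 0.0879
gripper_force: 0.0
```

```bash
cat > snap.py <<'E'
import sys,pickle
from h import *
n=sys.argv[1];i=r.camera_info("wrist");im=r.capture("wrist");pickle.dump((i,im),open(n+".pkl","wb"))
cv2.imwrite(f"pics/{n}.png",im[:,:,::-1]);s=r.get_state();print(s["tcp_pos"],s["time_s"])
E
python3 snap.py w2
```

```text
[ 0.55046783 -0.20166156  0.30176328] 2.45
```

Request:
carry_out:
  targets:
    - [0,0.113,0,0,0,0]
    - [0,0.113,0,0,0,0]
    - [0,0.113,0,0,0,0]
    - [0,0.113,0,0,0,0]
    - [0,0.113,0,0,0,0]

```text
time_s: 3.08
tcp_pos: [0.5506, 0.0827, 0.3031]
eef_rot: [180.0, 0.1, 179.9]
contact_force: [0.7, -0.4, -0.6]
gripper_width: 0.0877
gripper_force: 0.0
```

Request:
carry_out:
  targets:
    - [0,0.113,0,0,0,0]
    - [0,0,0,0,0,0]
    - [0,0,0,0,0,0]

```text
time_s: 3.45
tcp_pos: [0.551, 0.1378, 0.3025]
eef_rot: [180.0, 0.0, -180.0]
contact_force: [-0.4, -0.1, 0.4]
gripper_width: 0.0875
gripper_force: 0.0
```

```bash
python3 snap.py w3
```

```text
[0.55118909 0.13731543 0.30255495] 3.5
```

Request:
carry_out:
  targets:
    - [0.088,0.07,0,0,0,0]
    - [0.088,0.07,0,0,0,0]
    - [0.088,0.06,0,0,0,0]
    - [0,0,0,0,0,0]
    - [0,0,0,0,0,0]

```text
time_s: 4.12
tcp_pos: [0.4199, 0.2376, 0.3026]
eef_rot: [180.0, 0.0, 180.0]
contact_force: [-0.6, -0.4, -0.4]
gripper_width: 0.0874
gripper_force: 0.0
```

```bash
python3 snap.py w4; python3 -c "
import cv2,numpy as np
a,b,c=[cv2.imread(f'pics/w{k}.png') for k in(2,3,4)]
cv2.imwrite('pics/m.png',np.vstack([np.hstack([a[:280,120:520],b[:280,120:520]]),np.hstack([c[60:280,:],np.zeros((220,160,3),np.uint8)])]))"
```

```text
[0.42024644 0.23739836 0.30232005] 4.175
```

View pics/m.png

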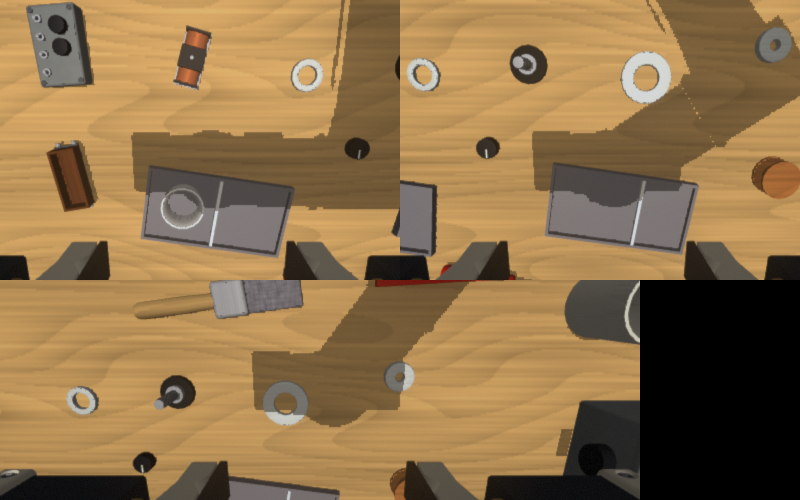

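```bash
cat > meas.py <<'E'
from h import *
import pickle
W={n:pickle.load(open(n+".pkl","rb")) for n in("w1","w2","w3","w4")}
def blob(n,roi,mode):
    i,im=W[n];x0,y0,x1,y1=roi;h=cv2.cvtColor(im,cv2.COLOR_RGB2HSV)[y0:y1,x0:x1]
    m={"grey":h[...,1]<70,"white":(h[...,1]<50)&(h[...,2]>150),"dark":(h[...,2]<70),
       "motor":(h[...,2]<70)|(h[...,1]<70)|((h[...,0]<12)&(h[...,1]>110))}[mode].astype(np.uint8)
    m=cv2.morphologyEx(m,cv2.MORPH_CLOSE,np.ones((3,3)))
    c=max(cv2.findContours(m,cv2.RETR_EXTERNAL,cv2.CHAIN_APPROX_NONE)[0],key=cv2.contourArea)[:,0]+[x0,y0]
    return i,c
def rect(nm,n,roi,mode,z):
    i,c=blob(n,roi,mode);P=px2w(i,c,z)[:,:2]*1000
    (cx,cy),(a,b),t=cv2.minAreaRect(P.astype(np.float32))
    if a<b:a,b,t=b,a,t+90
    print(nm,n,"centre",round(cx,1),round(cy,1),"size",round(a,1),round(b,1),"long axis deg",round((t+90)%180-90,1),"px",c.mean(0).round())
    return cx,cy
def circ(nm,n,roi,mode,z):
    i,c=blob(n,roi,mode);P=px2w(i,c,z)[:,:2]*1000
    (cx,cy),ax,_=cv2.fitEllipse(P.astype(np.float32)); print(nm,n,"centre",round(cx,1),round(cy,1),"dia",np.round(ax,1))
if __name__=="__main__":
    circ("thin","w1",(395,160,440,205),"grey",.006)
    circ("thin","w2",(400,50,460,100),"grey",.006)
    circ("thin","w3",(400-280,50,450-280,100),"grey",.006)
    circ("thick","w3",(470,20,520,70),"grey",.010)
    circ("thick","w4",(380,140,418,175),"grey",.010)
    circ("large","w3",(335,45,400,110),"grey",.007)
    circ("tube","w2",(270,173,330,240),"white",.036)
    rect("tray L","w2",(250,155,425,265),"grey",.014)
    rect("tray C","w3",(255,155,425,265),"grey",.014)
    rect("box","w2",(140,0,220,95),"grey",.030)
    rect("box","w1",(150,115,230,205),"grey",.030)
    rect("motor","w2",(285,15,340,95),"motor",.02)
    rect("motor","w1",(290,135,335,203),"motor",.02)
    circ("footpad","w1",(490,145,540,193),"dark",.008)
    circ("footpad","w3",(220,35,280,95),"dark",.008)
    circ("footpad","w4",(155,90,200,135),"dark",.008)
E
python3 meas.py
python3 - <<'E'
import cv2,numpy as np
a=cv2.imread("pics/w2.png");b=cv2.imread("pics/w1.png")
f=lambda x,w:cv2.resize(x,(w,300),interpolation=cv2.INTER_CUBIC)
cv2.imwrite("pics/z.png",np.vstack([np.hstack([f(a[150:270,250:410],400),f(a[10:100,280:400],400)]),np.hstack([f(a[0:105,140:280],400),f(b[130:220,470:590],400)])]))
E
```

```text
thin w1 centre 458.2 -69.8 dia [36.  37.7]
thin w2 centre 458.7 -69.9 dia [36.5 36.9]
thin w3 centre 458.7 -68.8 dia [36.4 38.1]
thick w3 centre 426.4 342.1 dia [37. 41.]
thick w4 centre 426.0 342.6 dia [36.3 39. ]
large w3 centre 462.3 197.1 dia [58.5 58.7]
tube w2 centre 614.9 -219.2 dia [51.7 53.6]
tray L w2 centre 630.9 -176.0 size 189.5 102.4 long axis deg 81.1 px [335. 211.]
tray C w3 centre 628.1 169.2 size 189.6 102.4 long axis deg 81.5 px [339. 208.]
box w2 centre 427.9 -351.6 size 83.5 58.1 long axis deg 4.2 px [179.  45.]
box w1 centre 426.5 -351.5 size 84.3 58.0 long axis deg 3.9 px [191. 159.]
motor w2 centre 441.0 -206.4 size 62.0 29.0 long axis deg -15.4 px [312.  59.]
motor w1 centre 440.0 -206.6 size 68.9 29.8 long axis deg -15.3 px [311. 169.]
footpad w1 centre 447.7 58.7 dia [40.3 56.7]
footpad w3 centre 447.4 58.0 dia [40.2 41.3]Traceback (most recent call last):
  File "meas.py", line 36, in <module>
    circ("footpad","w4",(155,90,200,135),"dark",.008)
    ~~~~^^^^^^^^^^^^^^^^^^^^^^^^^^^^^^^^^^^^^^^^^^^^^
  File "meas.py", line 18, in circ
    i,c=blob(n,roi,mode);P=px2w(i,c,z)[:,:2]*1000
        ~~~~^^^^^^^^^^^^
  File "meas.py", line 9, in blob
    c=max(cv2.findContours(m,cv2.RETR_EXTERNAL,cv2.CHAIN_APPROX_NONE)[0],key=cv2.contourArea)[:,0]+[x0,y0]
      ~~~^^^^^^^^^^^^^^^^^^^^^^^^^^^^^^^^^^^^^^^^^^^^^^^^^^^^^^^^^^^^^^^^^^^^^^^^^^^^^^^^^^^^
ValueError: max() iterable argument is empty
```

View pics/z.png

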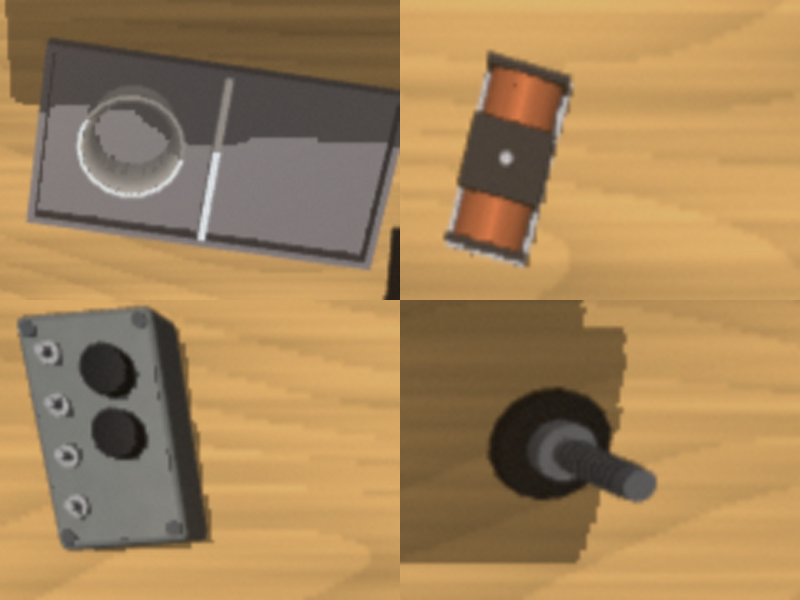

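Measurements agree across views (rings ~38, large 58.5, trays 190x102). Starting with the thick ring.

Request:
carry_out:
  targets:
    - [-0.0025,0.042,0.097,0,0,0]
    - [-0.0025,0.042,0.097,0,0,0]
    - [-0.0025,0.042,0.097,0,0,0]
    - [-0.0025,0.042,0.097,0,0,0]
    - [-0.0025,0.042,0.097,0,0,0]

```text
time_s: 4.8
tcp_pos: [0.4274, 0.3428, 0.0578]
eef_rot: [-180.0, 0.0, 179.8]
contact_force: [-0.1, 0.6, -0.2]
gripper_width: 0.0873
gripper_force: 0.0
```

Request:
carry_out:
  targets:
    - [0,0,0.046,0,0,0]
    - [0,0,0.046,0,0,0]
    - [0,0,0,0,0,0]

```text
time_s: 5.18
tcp_pos: [0.4262, 0.3411, 0.0115]
eef_rot: [-179.8, -0.1, 179.8]
contact_force: [-0.7, -1.0, 0.3]
gripper_width: 0.0872
gripper_force: 0.0
```

```bash
python3 - <<'E'
from h import *
to([.4262,.3423,.014],180)
import pickle
i,_=pickle.load(open("w1.pkl","rb")); print("foot tip",px2w(i,(542,185.5),.064))
E
```

```text
shift [ 0.0001  0.0024 -0.005 ] turn [-0.004 -0.002 -0.003] yaw now [-1.7977e+02 -1.4000e-01  1.7985e+02] [0.4262 0.3411 0.0115] t 5.17
foot tip [[0.44718405 0.05758835 0.064     ]]
```

Request:
carry_out:
  targets:
    - [0,0,0,0,0,0]
    - [0,0,0,0,0,0]
    - [0,0,0,0,0,0]
    - [0,0,0,0,0,0]
  hand: 0
  squeeze: 20

```text
time_s: 5.68
tcp_pos: [0.426, 0.3437, 0.0142]
eef_rot: [179.9, 0.0, 180.0]
contact_force: [-0.5, -0.1, 0.1]
gripper_width: 0.0534
gripper_force: 0.0
```

Request:
carry_out:
  targets:
    - [0,0,0,0,0,0]
    - [0,0,0,0,0,0]
    - [0,0,0,0,0,0]
    - [0,0,-0.05,0,0,0]
    - [0,0,-0.1,0,0,0]

```text
time_s: 6.3
tcp_pos: [0.4249, 0.342, 0.0874]
eef_rot: [-179.8, -0.2, 180.0]
contact_force: [1.1, 0.8, 0.0]
gripper_width: 0.0363
gripper_force: 20.0
```

Request:
carry_out:
  targets:
    - [-0.038,-0.112,0,0,0,0]
    - [-0.038,-0.112,-0.01,0,0,0]
    - [-0.038,-0.112,-0.01,0,0,0]
    - [-0.038,-0.112,-0.01,0,0,0]
    - [-0.038,-0.112,-0.01,0,0,0]

```text
time_s: 6.92
tcp_pos: [0.5212, 0.0617, 0.1088]
eef_rot: [180.0, 0.0, -180.0]
contact_force: [1.4, 0.7, 0.4]
gripper_width: 0.0359
gripper_force: 20.0
```

Request:
carry_out:
  targets:
    - [-0.038,-0.112,-0.01,0,0,0]
    - [-0.038,-0.112,-0.01,0,0,0]
    - [-0.038,-0.112,-0.01,0,0,0]
    - [-0.038,-0.112,-0.01,0,0,0]
    - [0,0,0,0,0,0]

```text
time_s: 7.55
tcp_pos: [0.5973, -0.1644, 0.1281]
eef_rot: [-180.0, -0.0, 179.7]
contact_force: [-0.8, 1.0, -0.1]
gripper_width: 0.0361
gripper_force: 20.0
```

```bash
python3 snap.py w5; python3 - <<'E'
from h import *
to([.615,-.219,.1],180); print(r.get_state()["gripper_width"])
E
```

```text
[ 0.59657975 -0.16264103  0.12783163] 7.6
shift [-0.0373 -0.1126  0.0556] turn [ 0.    -0.001 -0.004] yaw now [ 1.8000e+02 -5.0000e-02  1.7978e+02] [ 0.5966 -0.1626  0.1278] t 7.6
0.03600069632706337
```

View pics/w5.png

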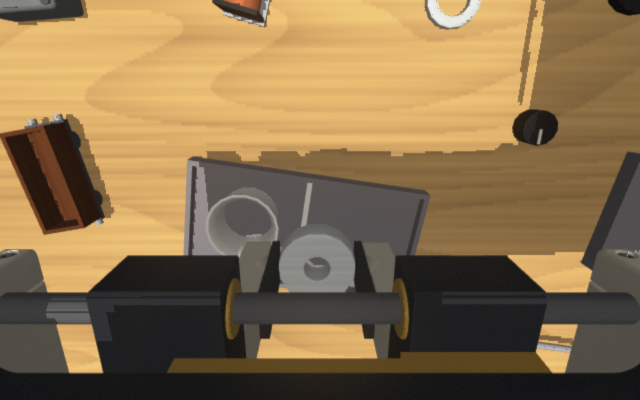

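```bash
python3 - <<'E'
import cv2
a=cv2.imread("pics/w5.png")[175:300,190:360];cv2.imwrite("pics/z5.png",cv2.resize(a,None,fx=4.7,fy=4.7,interpolation=cv2.INTER_CUBIC))
E
```

```text
(no output)
```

View pics/z5.png

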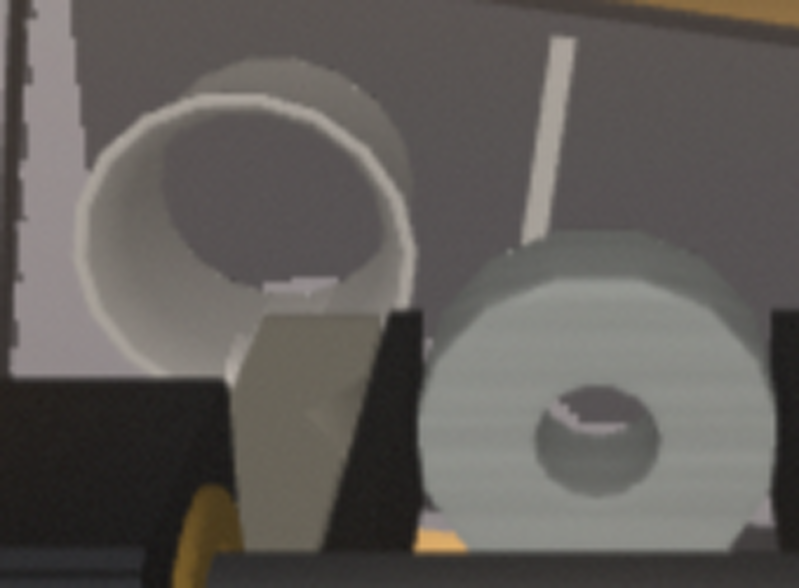

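```bash
python3 - <<'E'
from h import *
import pickle
i,_=pickle.load(open("w5.pkl","rb"))
P=np.array([(76,235),(110,150),(180,104),(245,94),(330,117),(385,170),(413,245),(405,300),(95,310),(165,378)])/4.7+[190,175]-.4
q=px2w(i,P,.036)[:,:2]*1000
print("tube",cv2.fitEllipse(q.astype(np.float32)))
h=np.array([(597,440),(597,385),(597,497),(534,440),(660,440)])/4.7+[190,175]-.4
print("ring",px2w(i,h,.128)*1000)
E
```

```text
tube ((615.6710815429688, -219.4936065673828), (51.818824768066406, 53.2371711730957), 25.65151023864746)
ring [[ 597.31632329 -163.9785021   128.        ]
 [ 591.10377682 -163.95084743  128.        ]
 [ 603.90671248 -164.0078387   128.        ]
 [ 597.28680626 -170.3728816   128.        ]
 [ 597.34584076 -157.58402865  128.        ]]
```

Tube mouth centre measures (615.5, -219.4) twice; the ring is held flat with its hole seen at (316,268), at (597.3, -164). Lining up and lowering.

Request:
carry_out:
  targets:
    - [-0.0364,-0.1108,0,0,0,0]
    - [0,0,0.08,0,0,0]
    - [0,0,0.08,0,0,0]
    - [0,0,0,0,0,0]
    - [0,0,0,0,0,0]

```text
time_s: 8.22
tcp_pos: [0.6148, -0.215, 0.0487]
eef_rot: [180.0, -0.0, -180.0]
contact_force: [-0.5, -0.8, -0.8]
gripper_width: 0.0361
gripper_force: 20.0
```

Request:
carry_out:
  targets:
    - [0,0,0.004,0,0,0]
    - [0,0,0,0,0,0]

```text
time_s: 8.48
tcp_pos: [0.615, -0.2156, 0.047]
eef_rot: [180.0, 0.0, -180.0]
contact_force: [-1.0, -0.5, -0.3]
gripper_width: 0.036
gripper_force: 20.0
```

Request:
carry_out:
  targets:
    - [0,0,0,0,0,0]
    - [0,0,0,0,0,0]
    - [0,0,0,0,0,0]
  hand: 0.8

```text
time_s: 8.85
tcp_pos: [0.615, -0.2161, 0.0467]
eef_rot: [-180.0, 0.0, 180.0]
contact_force: [-0.2, 0.2, -0.7]
gripper_width: 0.0605
gripper_force: 0.0
```

Request:
carry_out:
  targets:
    - [0,0,-0.06,0,0,0]
    - [0.08,0.05,-0.06,0,0,0]
    - [0.08,0.05,-0.06,0,0,0]
    - [0,0,0,0,0,0]
    - [0,0,0,0,0,0]

```text
time_s: 9.48
tcp_pos: [0.5354, -0.1659, 0.1371]
eef_rot: [180.0, 0.1, -180.0]
contact_force: [-0.6, 0.3, -0.6]
gripper_width: 0.0698
gripper_force: 0.0
```

```bash
python3 snap.py w6; python3 - <<'E'
from h import *
to([.4585,-.0695,.06],180)
a=cv2.imread("pics/w6.png")[120:280,180:380];cv2.imwrite("pics/z6.png",cv2.resize(a,None,fx=3,fy=3,interpolation=cv2.INTER_CUBIC))
E
```

```text
[ 0.53529947 -0.16613395  0.13637414] 9.525
shift [0.1537 0.1932 0.1527] turn [-0.  0. -0.] yaw now [180.     0.   179.99] [ 0.5353 -0.1661  0.1364] t 9.53
```

View pics/z6.png

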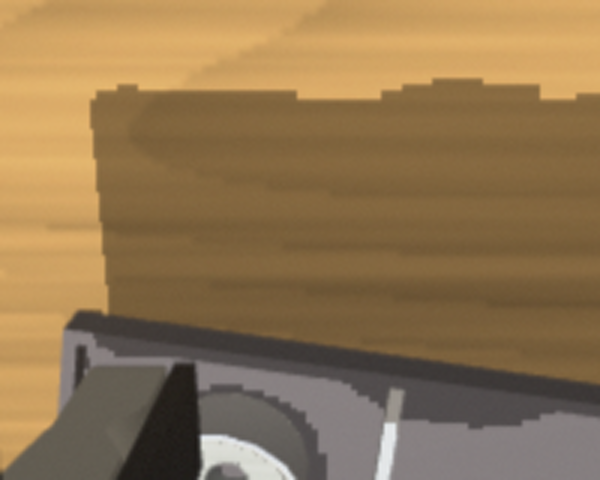

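Request:
carry_out:
  targets:
    - [-0.03,-0.06,-0.05,0,0,0]
    - [0,0,-0.07,0,0,0]
    - [0,0,-0.05,0,0,0]
    - [0,0,0,0,0,0]
    - [0,0,0,0,0,0]

```text
time_s: 10.15
tcp_pos: [0.5498, -0.1962, 0.22]
eef_rot: [180.0, -0.1, 179.9]
contact_force: [0.6, -0.2, -0.2]
gripper_width: 0.0704
gripper_force: 0.0
```

```bash
python3 snap.py w7; python3 - <<'E'
from h import *
i=r.camera_info("wrist");c=w2px(i,[.6155,-.2194,.036])[0];print(c)
x,y=int(c[0]),int(c[1]);a=cv2.imread("pics/w7.png")[max(0,y-50):y+50,x-60:x+60];cv2.imwrite("pics/z7.png",cv2.resize(a,None,fx=5,fy=5,interpolation=cv2.INTER_CUBIC))
to([.4585,-.0695,.06],180)
E
```

```text
[ 0.54957702 -0.19609293  0.21984209] 10.2
[293.37575322 235.88089211]
shift [0.1815 0.253  0.3203] turn [ 0.    -0.003 -0.001] yaw now [ 1.7998e+02 -1.5000e-01  1.7996e+02] [ 0.5496 -0.1961  0.2198] t 10.2
```

View pics/z7.png

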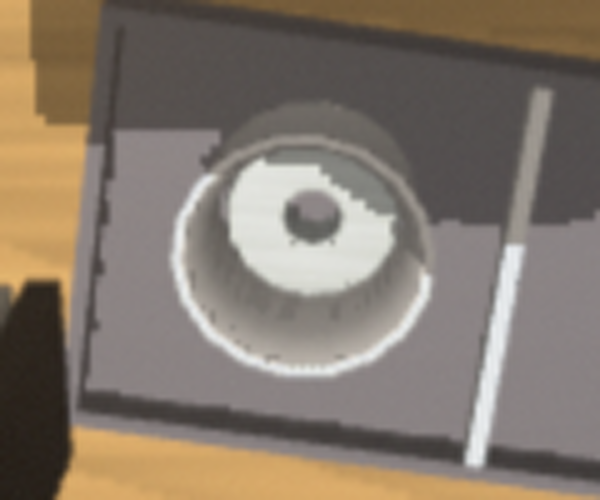

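Thick ring lies flat at the tube bottom, hole at crop (313,215), and the tube rim matches the estimate. Now the thin ring.

Request:
carry_out:
  targets:
    - [0.0363,0.0506,0.0648,0,0,0]
    - [0.0363,0.0506,0.0648,0,0,0]
    - [0.0363,0.0506,0.0648,0,0,0]
    - [0.0363,0.0506,0.0648,0,0,0]
    - [0.0363,0.0506,0.0648,0,0,0]

```text
time_s: 10.82
tcp_pos: [0.458, -0.069, 0.0579]
eef_rot: [-180.0, -0.1, 180.0]
contact_force: [0.1, 0.9, -1.1]
gripper_width: 0.0703
gripper_force: 0.0
```

Request:
carry_out:
  targets:
    - [0,0,0.049,0,0,0]
    - [0,0,0.049,0,0,0]
    - [0,0,0,0,0,0]

```text
time_s: 11.2
tcp_pos: [0.4584, -0.0695, 0.0091]
eef_rot: [-179.9, -0.2, -180.0]
contact_force: [1.0, -0.2, 0.2]
gripper_width: 0.0703
gripper_force: 0.0
```

Request:
carry_out:
  targets:
    - [0,0,0,0,0,0]
    - [0,0,0,0,0,0]
    - [0,0,0,0,0,0]
    - [0,0,0,0,0,0]
    - [0,0,0,0,0,0]
  hand: 0

```text
time_s: 11.82
tcp_pos: [0.4593, -0.0695, 0.0106]
eef_rot: [180.0, 0.0, 180.0]
contact_force: [0.1, 0.0, 0.0]
gripper_width: 0.0366
gripper_force: 20.0
```

Request:
carry_out:
  targets:
    - [0,0,-0.06,0,0,0]
    - [0,0,-0.1,0,0,0]
    - [-0.0783,-0.075,-0.03,0,0,0]
    - [-0.0783,-0.075,-0.03,0,0,0]
    - [-0.0783,-0.075,0,0,0,0]

```text
time_s: 12.45
tcp_pos: [0.5788, -0.1832, 0.1225]
eef_rot: [-180.0, 0.2, -180.0]
contact_force: [1.4, 1.2, 0.1]
gripper_width: 0.0368
gripper_force: 20.0
```

Request:
carry_out:
  targets:
    - [0,0,0,0,0,0]
    - [0,0,0,0,0,0]

```text
time_s: 12.7
tcp_pos: [0.5759, -0.1822, 0.1198]
eef_rot: [180.0, -0.1, 179.9]
contact_force: [-1.6, -0.5, -0.8]
gripper_width: 0.0367
gripper_force: 20.0
```

```bash
python3 snap.py w8; python3 - <<'E'
from h import *
im=cv2.imread("pics/w8.png");s=r.get_state();i=r.camera_info("wrist");c=w2px(i,s["tcp_pos"])[0];print(c,s["gripper_width"]);x,y=map(int,c)
to([.6155,-.2194,.1],180)
a=im[y-75:y+50,x-110:x+60];cv2.imwrite("pics/z8.png",cv2.resize(a,None,fx=4.7,fy=4.7,interpolation=cv2.INTER_CUBIC));print(x-110,y-75)
E
```

```text
[ 0.57580786 -0.1817652   0.12012986] 12.75
[315.73610135 268.38014541] 0.03669137559835098
shift [-0.0795 -0.0752  0.0402] turn [ 0.    -0.001 -0.   ] yaw now [ 1.7999e+02 -6.0000e-02  1.7997e+02] [ 0.5758 -0.1818  0.1201] t 12.75
205 193
```

View pics/z8.png

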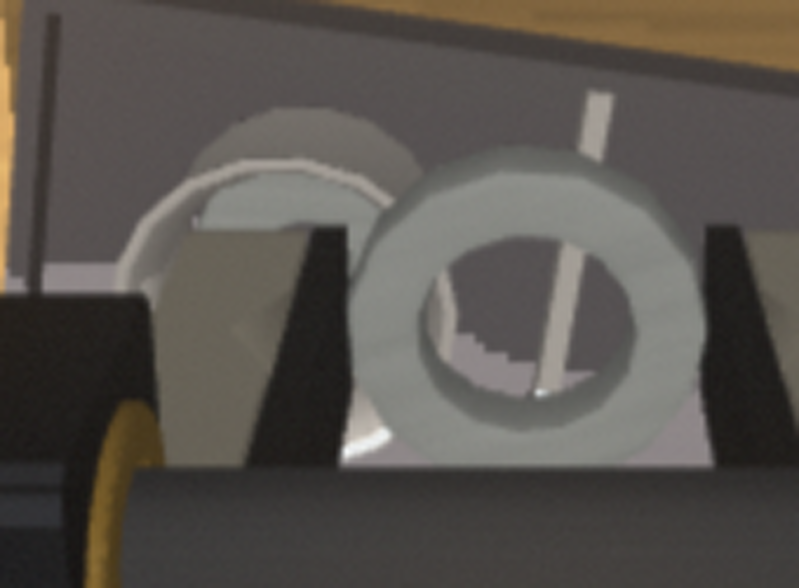

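```bash
python3 - <<'E'
from h import *
import pickle
i,_=pickle.load(open("w8.pkl","rb"))
h=np.array([(528,330),(528,237),(418,325),(637,325),(350,325),(705,325),(528,172)])/4.7+[205,193]-.4
q=px2w(i,h,.117)*1000;print(q.round(1)); print((np.array([615.5,-219.4])-[q[1,0]+11,q[2:4,1].mean()])/500)
E
```

```text
[[ 574.5 -181.6  117. ]
 [ 564.  -181.6  117. ]
 [ 573.9 -192.9  117. ]
 [ 573.9 -170.4  117. ]
 [ 573.9 -199.9  117. ]
 [ 573.9 -163.4  117. ]
 [ 556.9 -181.6  117. ]]
[ 0.08101904 -0.07551377]
```

Request:
carry_out:
  targets:
    - [-0.08,-0.0755,0,0,0,0]
    - [0,0,0.074,0,0,0]
    - [0,0,0.074,0,0,0]
    - [0,0,0,0,0,0]
    - [0,0,0.004,0,0,0]

```text
time_s: 13.38
tcp_pos: [0.6164, -0.219, 0.045]
eef_rot: [180.0, 0.0, -180.0]
contact_force: [0.0, -1.0, 0.6]
gripper_width: 0.0367
gripper_force: 20.0
```

Request:
carry_out:
  targets:
    - [0,0,0,0,0,0]
    - [0,0,0,0,0,0]

```text
time_s: 13.62
tcp_pos: [0.6167, -0.2195, 0.0451]
eef_rot: [180.0, 0.0, -180.0]
contact_force: [-0.6, -0.1, 0.3]
gripper_width: 0.0371
gripper_force: 20.0
```

Request:
carry_out:
  targets:
    - [0,0,0,0,0,0]
    - [0,0,0,0,0,0]
    - [0,0,0,0,0,0]
  hand: 0.7

```text
time_s: 14.0
tcp_pos: [0.6167, -0.2198, 0.0446]
eef_rot: [-180.0, 0.0, 180.0]
contact_force: [-0.9, -0.5, 0.1]
gripper_width: 0.0593
gripper_force: 0.0
```

Request:
carry_out:
  targets:
    - [0,0,-0.06,0,0,0]
    - [0.065,0.02,-0.1,0,0,0]
    - [0.065,0.02,-0.1,0,0,0]
    - [0,0,-0.1,0,0,0]
    - [0,0,0,0,0,0]

```text
time_s: 14.62
tcp_pos: [0.5538, -0.2001, 0.2299]
eef_rot: [-179.9, 0.5, -180.0]
contact_force: [-1.0, -0.2, -0.2]
gripper_width: 0.0613
gripper_force: 0.0
```

Request:
carry_out:
  targets:
    - [0,0,0,0,0,0]
    - [0,0,0,0,0,0]

```text
time_s: 14.88
tcp_pos: [0.5511, -0.1997, 0.2231]
eef_rot: [180.0, -0.1, 180.0]
contact_force: [0.5, -0.2, -0.2]
gripper_width: 0.0615
gripper_force: 0.0
```

```bash
python3 snap.py w9; python3 - <<'E'
from h import *
i=r.camera_info("wrist");c=w2px(i,[.6155,-.2194,.036])[0];print(c)
x,y=int(c[0]),int(c[1]);a=cv2.imread("pics/w9.png")[max(0,y-50):y+50,x-60:x+60];cv2.imwrite("pics/z9.png",cv2.resize(a,None,fx=5,fy=5,interpolation=cv2.INTER_CUBIC))
to([.4474,.0581,.09],180)
E
```

```text
[ 0.55112577 -0.19972455  0.22310886] 14.925
[297.03298219 233.14549582]
shift [0.207  0.5155 0.2669] turn [ 0.    -0.002 -0.   ] yaw now [ 1.7999e+02 -1.4000e-01  1.7998e+02] [ 0.5511 -0.1997  0.2231] t 14.93
```

View pics/z9.png

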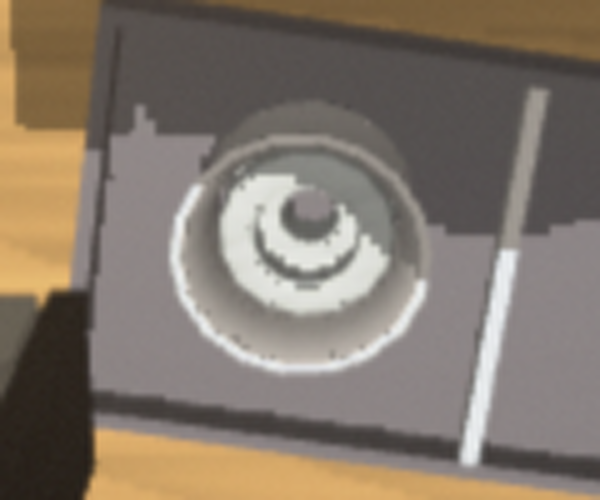

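Thin ring lies flat on the thick one (crop (305,235), its shoulder and the small hole below visible). Now the foot.

Request:
carry_out:
  targets:
    - [0.0414,0.1031,0.046,0,0,0]
    - [0.0414,0.1031,0.046,0,0,0]
    - [0.0414,0.1031,0.046,0,0,0]
    - [0.0414,0.1031,0.046,0,0,0]
    - [0.0414,0.1031,0.046,0,0,0]

```text
time_s: 15.55
tcp_pos: [0.4472, 0.0592, 0.1083]
eef_rot: [-180.0, -0.0, 180.0]
contact_force: [0.6, 1.2, 0.6]
gripper_width: 0.0609
gripper_force: 0.0
```

Request:
carry_out:
  targets:
    - [0,0,0,0,0,0]
    - [0,0,0.076,0,0,0]
    - [0,0,0.076,0,0,0]
    - [0,0,0,0,0,0]

```text
time_s: 16.05
tcp_pos: [0.4465, 0.0564, 0.0314]
eef_rot: [-179.8, -0.3, 179.9]
contact_force: [-0.4, 0.2, -0.4]
gripper_width: 0.0615
gripper_force: 0.0
```

Request:
carry_out:
  targets:
    - [0,0,0,0,0,0]
    - [0,0,0,0,0,0]
    - [0,0,0,0,0,0]
    - [0,0,0,0,0,0]
    - [0,0,0,0,0,0]
  hand: 0

```text
time_s: 16.68
tcp_pos: [0.4483, 0.0581, 0.0339]
eef_rot: [180.0, 0.0, 180.0]
contact_force: [-0.5, 1.3, -0.3]
gripper_width: 0.0167
gripper_force: 0.0
```

Request:
carry_out:
  targets:
    - [0,0,0,0,0,0]
    - [0,0,0,0,0,0]
    - [0,0,0,0,0,0]

```text
time_s: 17.05
tcp_pos: [0.4482, 0.058, 0.0336]
eef_rot: [-180.0, -0.0, 180.0]
contact_force: [-1.4, 0.3, 3.9]
gripper_width: 0.0115
gripper_force: 20.0
```

```bash
python3 - <<'E'
from h import *
a=np.radians(-8.7);Rz=lambda x,y:np.array([x*np.cos(a)-y*np.sin(a),x*np.sin(a)+y*np.cos(a)])
L=np.array([630,-176.]);C=np.array([627.5,169.])
print("foot",L+Rz(0,48),"box",C+Rz(0,-34),"motor",C+Rz(0,58),"tube in L",Rz.__call__(0,0))
to([*( (L+Rz(0,48))/1000),.1],180)
E
```

```text
foot [ 637.26051937 -128.55229343] box [622.35713211 135.39120785] motor [636.27312757 226.33264543] tube in L [0. 0.]
shift [-0.3782 -0.3731 -0.1327] turn [-0. -0. -0.] yaw now [-179.99   -0.    179.99] [0.4482 0.058  0.0336] t 17.05
```

Request:
carry_out:
  targets:
    - [0,0,-0.05,0,0,0]
    - [0,0,-0.07,0,0,0]
    - [-0.0756,-0.0746,0,0,0,0]
    - [-0.0756,-0.0746,0,0,0,0]
    - [-0.0756,-0.0746,0,0,0,0]

```text
time_s: 17.68
tcp_pos: [0.5627, -0.0549, 0.0935]
eef_rot: [180.0, 0.0, -180.0]
contact_force: [1.4, 2.1, -0.9]
gripper_width: 0.0113
gripper_force: 20.0
```

Request:
carry_out:
  targets:
    - [-0.0756,-0.0746,0,0,0,0]
    - [-0.0756,-0.0746,0,0,0,0]
    - [0,0,0,0,0,0]
    - [0,0,0.06,0,0,0]
    - [0,0,0.04,0,0,0]

```text
time_s: 18.3
tcp_pos: [0.636, -0.1283, 0.0419]
eef_rot: [180.0, -0.1, 180.0]
contact_force: [-0.1, -0.3, -0.5]
gripper_width: 0.0116
gripper_force: 20.0
```

Request:
carry_out:
  targets:
    - [0,0,0,0,0,0]
    - [0,0,0.005,0,0,0]
    - [0,0,0.005,0,0,0]
    - [0,0,0,0,0,0]

```text
time_s: 18.8
tcp_pos: [0.6373, -0.1284, 0.0391]
eef_rot: [180.0, 0.0, 180.0]
contact_force: [1.0, -0.7, -0.3]
gripper_width: 0.0114
gripper_force: 20.0
```

```bash
python3 - <<'E'
from h import *
to([.6372,-.1285,.0378],180);s=r.get_state();print(s["contact_force"],s["gripper_width"])
E
```

```text
shift [ 0.0003 -0.0002  0.0025] turn [ 0.     0.001 -0.   ] yaw now [1.7999e+02 4.0000e-02 1.7999e+02] [ 0.6373 -0.1284  0.0391] t 18.8
[ 1.02671578 -0.70320708 -0.33185883] 0.011438735406883047
```

Request:
carry_out:
  targets:
    - [0,0,0.002,0,0,0]
    - [0,0,0,0,0,0]
    - [0,0,0,0,0,0]

```text
time_s: 19.18
tcp_pos: [0.6372, -0.1285, 0.0377]
eef_rot: [-180.0, 0.0, 180.0]
contact_force: [-1.0, 0.1, 0.6]
gripper_width: 0.0113
gripper_force: 20.0
```

Request:
carry_out:
  targets:
    - [0,0,0,0,0,0]
    - [0,0,0,0,0,0]
    - [0,0,0,0,0,0]
  hand: 0.35

```text
time_s: 19.55
tcp_pos: [0.6372, -0.1285, 0.0376]
eef_rot: [180.0, 0.0, 180.0]
contact_force: [-0.4, 0.2, -0.3]
gripper_width: 0.03
gripper_force: 0.0
```

Request:
carry_out:
  targets:
    - [0,0,-0.06,0,0,0]
    - [0,0,-0.1,0,0,0]
    - [0,0,-0.08,0,0,0]
    - [0,0,0,0,0,-0.067]

```text
time_s: 20.05
tcp_pos: [0.6394, -0.1286, 0.162]
eef_rot: [-180.0, 0.4, -175.9]
contact_force: [0.8, -0.4, -0.3]
gripper_width: 0.0309
gripper_force: 0.0
```

```bash
python3 - <<'E'
from h import *
to([.427,-.3545,.021],-176)
E
```

```text
shift [ 0.4581 -0.4199  0.279 ] turn [-0.001  0.007  0.002] yaw now [-179.96    0.41 -175.89] [ 0.6394 -0.1286  0.162 ] t 20.05
```

Request:
carry_out:
  targets:
    - [0.0902,-0.0843,0,0,0,0]
    - [0.0902,-0.0843,0,0,0,0]
    - [0.0902,-0.0843,0,0,0,0]
    - [0.0902,-0.0843,0,0,0,0]
    - [0.0902,-0.0843,0,0,0,0]
  hand: 1

```text
time_s: 20.68
tcp_pos: [0.4255, -0.3557, 0.1579]
eef_rot: [-180.0, 0.0, -176.0]
contact_force: [0.2, -0.8, 0.2]
gripper_width: 0.0753
gripper_force: 0.0
```

Request:
carry_out:
  targets:
    - [0,0,0.09,0,0,0]
    - [0,0,0,0,0,0]
    - [0,0,0,0,0,0]
    - [0,0,0,0,0,0]

```text
time_s: 21.18
tcp_pos: [0.4284, -0.3544, 0.114]
eef_rot: [-179.9, 0.1, -175.9]
contact_force: [-0.0, 0.3, 0.3]
gripper_width: 0.0877
gripper_force: 0.0
```

```bash
python3 - <<'E'
from h import *
to([.427,-.3545,.021],-176);print(r.get_state()["gripper_width"])
E
```

```text
shift [0.0032 0.0003 0.1861] turn [-0.001  0.002  0.002] yaw now [-1.7993e+02  1.0000e-01 -1.7590e+02] [ 0.4284 -0.3544  0.114 ] t 21.18
0.08771847082517165
```

Request:
carry_out:
  targets:
    - [0,0,0.092,0,0,0]
    - [0,0,0.092,0,0,0]
    - [0,0,0,0,0,0]

```text
time_s: 21.55
tcp_pos: [0.4256, -0.3533, 0.0187]
eef_rot: [179.9, -0.3, -175.9]
contact_force: [-0.5, -0.9, 0.3]
gripper_width: 0.0877
gripper_force: 0.0
```

Request:
carry_out:
  targets:
    - [0,0,0,0,0,0]
    - [0,0,0,0,0,0]
    - [0,0,0,0,0,0]
    - [0,0,0,0,0,0]
    - [0,0,0,0,0,0]
  hand: 0
  squeeze: 35

```text
time_s: 22.18
tcp_pos: [0.4275, -0.3549, 0.0215]
eef_rot: [-179.9, 0.1, -176.0]
contact_force: [-1.4, 0.3, 6.7]
gripper_width: 0.0516
gripper_force: 35.0
```

Request:
carry_out:
  targets:
    - [0,0,0,0,0,0]
    - [0,0,-0.05,0,0,0]
    - [0,0,-0.1,0,0,0]
    - [0,0,-0.05,0,0,0]
    - [0,0,0,0,0,0]

```text
time_s: 22.8
tcp_pos: [0.4279, -0.3548, 0.1224]
eef_rot: [-179.9, 0.2, -176.0]
contact_force: [0.5, -0.7, -3.5]
gripper_width: 0.0516
gripper_force: 35.0
```

```bash
python3 - <<'E'
from h import *
to([.6224,.1354,.12]);s=r.get_state();print(s["gripper_width"],s["contact_force"],s["moment"],s["joints"].round())
E
```

```text
shift [-0.4566  0.9509  0.005 ] turn [0. 0. 0.] yaw now [-179.92    0.2  -175.99] [ 0.4279 -0.3548  0.1224] t 22.8
0.05157207251279191 [ 0.54990533 -0.70436775 -3.54004009] [ 0.00496345 -0.04511182  0.01031772] [-19.  15. -23.  -0. -52. -67.]
```

Request:
carry_out:
  targets:
    - [-0.0507,0.1057,0,0,0,0]
    - [-0.0507,0.1057,0,0,0,0]
    - [-0.0507,0.1057,0,0,0,0]
    - [-0.0507,0.1057,0,0,0,0]
    - [-0.0507,0.1057,0,0,0,0]

```text
time_s: 23.42
tcp_pos: [0.5342, -0.0802, 0.119]
eef_rot: [180.0, -0.1, -176.0]
contact_force: [0.9, -0.8, -3.0]
gripper_width: 0.0516
gripper_force: 35.0
```

Request:
carry_out:
  targets:
    - [-0.0507,0.1057,0,0,0,0]
    - [-0.0507,0.1057,0,0,0,0]
    - [-0.0507,0.1057,0,0,0,0]
    - [-0.0507,0.1057,0,0,0,0]
    - [0,0,0,0,0,-0.161]

```text
time_s: 24.05
tcp_pos: [0.6216, 0.1395, 0.1179]
eef_rot: [-180.0, -0.1, -166.0]
contact_force: [-1.0, -0.5, -2.7]
gripper_width: 0.0519
gripper_force: 35.0
```

Request:
carry_out:
  targets:
    - [0,0,0,0,0,-0.161]
    - [0,0,0,0,0,-0.161]
    - [0,0,0,0,0,-0.161]
    - [0,0,0,0,0,-0.161]
    - [0,0,0,0,0,-0.161]

```text
time_s: 24.68
tcp_pos: [0.6201, 0.1355, 0.1183]
eef_rot: [179.9, -0.1, -117.7]
contact_force: [0.4, -0.1, -2.0]
gripper_width: 0.0517
gripper_force: 35.0
```

Request:
carry_out:
  targets:
    - [0,0,0,0,0,-0.161]
    - [0,0,0,0,0,-0.161]
    - [0,0,0,0,0,0]
    - [0,0,0,0,0,0]

```text
time_s: 25.18
tcp_pos: [0.6207, 0.1357, 0.1194]
eef_rot: [179.9, -0.0, -98.9]
contact_force: [-0.0, -0.2, -2.5]
gripper_width: 0.0517
gripper_force: 35.0
```

```bash
python3 snap.py w10; python3 - <<'E'
from h import *
to([.6224,.1354,.0255],-98.7);s=r.get_state();print(s["gripper_width"],s["contact_force"])
E
```

```text
[0.62091936 0.13574961 0.11976016] 25.225
shift [ 1.000e-04 -3.200e-03  1.885e-01] turn [ 0.001 -0.001 -0.003] yaw now [ 1.7994e+02 -4.0000e-02 -9.8890e+01] [0.6209 0.1357 0.1198] t 25.23
0.05208344390374822 [ 0.71409444 -0.39967456 -2.62868687]
```

View pics/w10.png

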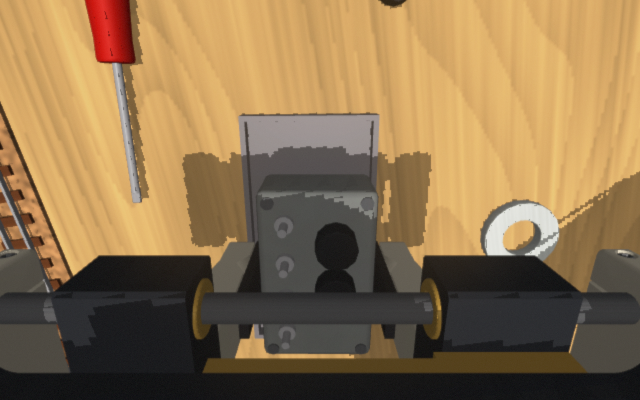

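Box held level and aligned over the large compartment (box (318,265), tray far edge at row 116). Lowering.

Request:
carry_out:
  targets:
    - [0,-0.003,0.09,0,0,0]
    - [0,0,0.08,0,0,0]
    - [0,0,0,0,0,0]
    - [0,0,0.01,0,0,0]
    - [0,0,0,0,0,0]

```text
time_s: 25.85
tcp_pos: [0.6237, 0.1361, 0.032]
eef_rot: [-179.9, 0.1, -98.7]
contact_force: [0.2, 0.1, -2.6]
gripper_width: 0.0519
gripper_force: 35.0
```

Request:
carry_out:
  targets:
    - [0,0,0.006,0,0,0]
    - [0,0,0,0,0,0]

```text
time_s: 26.1
tcp_pos: [0.6229, 0.1358, 0.0281]
eef_rot: [-180.0, 0.0, -98.7]
contact_force: [-0.0, 0.7, -1.9]
gripper_width: 0.0516
gripper_force: 35.0
```

Request:
carry_out:
  targets:
    - [0,0,0.004,0,0,0]
    - [0,0,0,0,0,0]
    - [0,0,0,0,0,0]

```text
time_s: 26.48
tcp_pos: [0.6229, 0.1357, 0.0256]
eef_rot: [-180.0, 0.0, -98.7]
contact_force: [0.9, -0.5, -2.1]
gripper_width: 0.0522
gripper_force: 35.0
```

Request:
carry_out:
  targets:
    - [0,0,0.001,0,0,0]
    - [0,0,0,0,0,0]

```text
time_s: 26.72
tcp_pos: [0.6228, 0.1357, 0.0255]
eef_rot: [-180.0, 0.0, -98.7]
contact_force: [-3.2, -0.4, 3.6]
gripper_width: 0.0515
gripper_force: 35.0
```

Request:
carry_out:
  targets:
    - [0,0,0,0,0,0]
    - [0,0,0,0,0,0]
    - [0,0,-0.04,0,0,0]
    - [0,0,-0.08,0,0,0]
    - [0,0,-0.1,0,0,0]
  hand: 0.75

```text
time_s: 27.35
tcp_pos: [0.6222, 0.1354, 0.1351]
eef_rot: [179.9, -0.1, -98.7]
contact_force: [0.4, 0.4, 0.1]
gripper_width: 0.0655
gripper_force: 0.0
```

Request:
carry_out:
  targets:
    - [0,0,0,0,0,-0.1735]
    - [0,0,0,0,0,-0.1735]
    - [0,0,0,0,0,-0.1735]
    - [0,0,0,0,0,-0.1735]
    - [0,0,0,0,0,-0.1735]

```text
time_s: 27.98
tcp_pos: [0.6228, 0.1357, 0.1349]
eef_rot: [180.0, 0.0, -46.3]
contact_force: [-0.1, 0.2, -0.1]
gripper_width: 0.0659
gripper_force: 0.0
```

Request:
carry_out:
  targets:
    - [0,0,0,0,0,-0.1735]
    - [0,0,0,0,0,-0.1735]
    - [0,0,0,0,0,-0.1735]
    - [0,0,0,0,0,0]
    - [0,0,0,0,0,0]

```text
time_s: 28.6
tcp_pos: [0.6228, 0.1357, 0.135]
eef_rot: [180.0, 0.0, -15.7]
contact_force: [0.4, -0.5, -0.1]
gripper_width: 0.0658
gripper_force: 0.0
```

```bash
python3 - <<'E'
from h import *
to([.4405,-.2065,.1],-15.4)
E
```

```text
shift [-0.1662  0.7574  0.07  ] turn [ 0.     0.    -0.004] yaw now [180.     0.   -15.66] [0.6228 0.1357 0.135 ] t 28.6
```

Request:
carry_out:
  targets:
    - [-0.0237,0.1082,0,0,0,0]
    - [-0.0237,0.1082,0,0,0,0]
    - [-0.0237,0.1082,0,0,0,0]
    - [-0.0237,0.1082,0,0,0,0]
    - [-0.0237,0.1082,0,0,0,0]

```text
time_s: 29.22
tcp_pos: [0.4928, -0.1107, 0.1353]
eef_rot: [-180.0, -0.0, -15.6]
contact_force: [0.9, -0.4, -0.0]
gripper_width: 0.0657
gripper_force: 0.0
```

Request:
carry_out:
  targets:
    - [-0.0237,0.1082,0,0,0,0]
    - [-0.0237,0.1082,0,0,0,0]
    - [0,0,0,0,0,0]
    - [0,0,0.076,0,0,0]
    - [0,0,0,0,0,0]

```text
time_s: 29.85
tcp_pos: [0.4404, -0.2068, 0.0953]
eef_rot: [180.0, 0.3, -15.6]
contact_force: [0.2, 0.1, 0.3]
gripper_width: 0.0657
gripper_force: 0.0
```

```bash
python3 - <<'E'
from h import *
to([.4405,-.2065,.021],-15.4)
E
```

```text
shift [ 0.0007 -0.0008  0.1486] turn [ 0.001  0.004 -0.003] yaw now [179.96   0.26 -15.56] [ 0.4404 -0.2068  0.0953] t 29.85
```

Request:
carry_out:
  targets:
    - [0,0,0.076,0,0,0]
    - [0,0,0.076,0,0,0]
    - [0,0,0,0,0,0]

```text
time_s: 30.22
tcp_pos: [0.441, -0.2068, 0.02]
eef_rot: [179.9, 0.3, -15.4]
contact_force: [-0.5, 0.0, 0.3]
gripper_width: 0.0659
gripper_force: 0.0
```

Request:
carry_out:
  targets:
    - [0,0,0,0,0,0]
    - [0,0,0,0,0,0]
    - [0,0,0,0,0,0]
    - [0,0,0,0,0,0]
    - [0,0,0,0,0,0]
  hand: 0
  squeeze: 25

```text
time_s: 30.85
tcp_pos: [0.4423, -0.2073, 0.0215]
eef_rot: [-180.0, -0.0, -15.4]
contact_force: [-1.5, 1.1, 7.3]
gripper_width: 0.0279
gripper_force: 25.0
```

Request:
carry_out:
  targets:
    - [0,0,0,0,0,0]
    - [0,0,-0.05,0,0,0]
    - [0,0,-0.1,0,0,0]
    - [0,0,-0.05,0,0,0]
    - [0,0,0,0,0,-0.115]

```text
time_s: 31.48
tcp_pos: [0.4433, -0.2074, 0.1233]
eef_rot: [-180.0, -0.2, -8.4]
contact_force: [0.5, 0.8, -1.9]
gripper_width: 0.0279
gripper_force: 25.0
```

Request:
carry_out:
  targets:
    - [0,0,0,0,0,0]
    - [0,0,0,0,0,0]

```text
time_s: 31.72
tcp_pos: [0.4416, -0.2072, 0.1205]
eef_rot: [180.0, 0.1, -8.7]
contact_force: [-0.0, 0.3, -1.1]
gripper_width: 0.0279
gripper_force: 25.0
```

```bash
python3 - <<'E'
from h import *
to([.6363,.2263,.12],-8.7);s=r.get_state();print(s["gripper_width"],s["contact_force"])
E
```

```text
shift [ 2.541e-01 -9.159e-01  8.000e-04] turn [0.    0.001 0.   ] yaw now [ 1.80e+02  7.00e-02 -8.68e+00] [ 0.4416 -0.2072  0.1205] t 31.73
0.027927012689266756 [-0.015355    0.26588742 -1.11154486]
```

Request:
carry_out:
  targets:
    - [0.0318,-0.1145,0,0,0,0]
    - [0.0318,-0.1145,0,0,0,0]
    - [0.0318,-0.1145,0,0,0,0]
    - [0.0318,-0.1145,0,0,0,0]
    - [0.0318,-0.1145,0,0,0,0]

```text
time_s: 32.35
tcp_pos: [0.5634, 0.0658, 0.1205]
eef_rot: [180.0, 0.1, -8.6]
contact_force: [0.6, -1.1, -1.1]
gripper_width: 0.028
gripper_force: 25.0
```

Request:
carry_out:
  targets:
    - [0.0318,-0.1145,0,0,0,0]
    - [0.0318,-0.1145,0,0,0,0]
    - [0.0318,-0.1145,0,0,0,0]
    - [0,0,0,0,0,0]
    - [0,0,0.08,0,0,0]

```text
time_s: 32.98
tcp_pos: [0.6375, 0.2284, 0.0825]
eef_rot: [-179.8, -0.2, -8.5]
contact_force: [0.3, 0.0, -1.8]
gripper_width: 0.0275
gripper_force: 25.0
```

Request:
carry_out:
  targets:
    - [0,0,0.08,0,0,0]
    - [0,0,0,0,0,0]
    - [0,0,0.01,0,0,0]
    - [0,0,0.01,0,0,0]
    - [0,0,0,0,0,0]

```text
time_s: 33.6
tcp_pos: [0.6361, 0.2269, 0.0318]
eef_rot: [-180.0, -0.0, -8.5]
contact_force: [-0.4, 0.4, -1.6]
gripper_width: 0.0281
gripper_force: 25.0
```

Request:
carry_out:
  targets:
    - [0,0,0.008,0,0,0]
    - [0,0,0,0,0,0]
    - [0,0,0,0,0,0]

```text
time_s: 33.98
tcp_pos: [0.6358, 0.2268, 0.0272]
eef_rot: [-180.0, -0.0, -8.5]
contact_force: [0.1, 0.5, -0.9]
gripper_width: 0.028
gripper_force: 25.0
```

Request:
carry_out:
  targets:
    - [0,0,0.003,0,0,0]
    - [0,0,0,0,0,0]
    - [0,0,0,0,0,0]

```text
time_s: 34.35
tcp_pos: [0.6359, 0.2268, 0.0256]
eef_rot: [-180.0, -0.0, -8.5]
contact_force: [0.7, 0.6, -0.3]
gripper_width: 0.0281
gripper_force: 25.0
```

Request:
carry_out:
  targets:
    - [0,0,0,0,0,0]
    - [0,0,0,0,0,0]
    - [0,0,0,0,0,0]
  hand: 0.45

```text
time_s: 34.72
tcp_pos: [0.6358, 0.2268, 0.0256]
eef_rot: [-180.0, -0.0, -8.5]
contact_force: [0.7, 0.5, 0.4]
gripper_width: 0.0393
gripper_force: 0.0
```

Request:
carry_out:
  targets:
    - [0,0,-0.05,0,0,0]
    - [0,0,-0.1,0,0,0]
    - [0,0,-0.12,0,0,0]
    - [0,0,-0.12,0,0,0]
    - [0,0,-0.12,0,0,0]

```text
time_s: 35.35
tcp_pos: [0.6355, 0.2265, 0.2828]
eef_rot: [-180.0, -0.0, -8.5]
contact_force: [1.0, 0.7, -0.5]
gripper_width: 0.0396
gripper_force: 0.0
```

Request:
carry_out:
  targets:
    - [-0.1,0.06,-0.03,0,0,0]
    - [-0.1,0.06,-0.03,0,0,0]
    - [-0.1,0.06,0,0,0,0]
    - [-0.1,0.06,0,0,0,0]
    - [0,0,0,0,0,0]

```text
time_s: 35.98
tcp_pos: [0.4174, 0.1361, 0.3119]
eef_rot: [-179.8, -0.1, -8.5]
contact_force: [0.5, 0.4, 0.8]
gripper_width: 0.0393
gripper_force: 0.0
```

```bash
python3 snap.py w11; python3 - <<'E'
from h import *
t=r.capture("top")[:,:,::-1]; cv2.imwrite("pics/top1.png",t)
s=r.capture("side")[:,:,::-1];w=cv2.imread("pics/w11.png")
f=lambda x:cv2.resize(x,(400,300),interpolation=cv2.INTER_CUBIC)
cv2.imwrite("pics/fin.png",np.vstack([np.hstack([f(t[110:245,225:485]),f(s[110:270,180:393])]),np.hstack([f(w),f(s[:,:533])])]))
print(r.get_state()["tcp_pos"])
E
```

```text
[0.41904053 0.13715307 0.31184742] 36.025
[0.42051096 0.13803524 0.31108663]
```

View pics/fin.png

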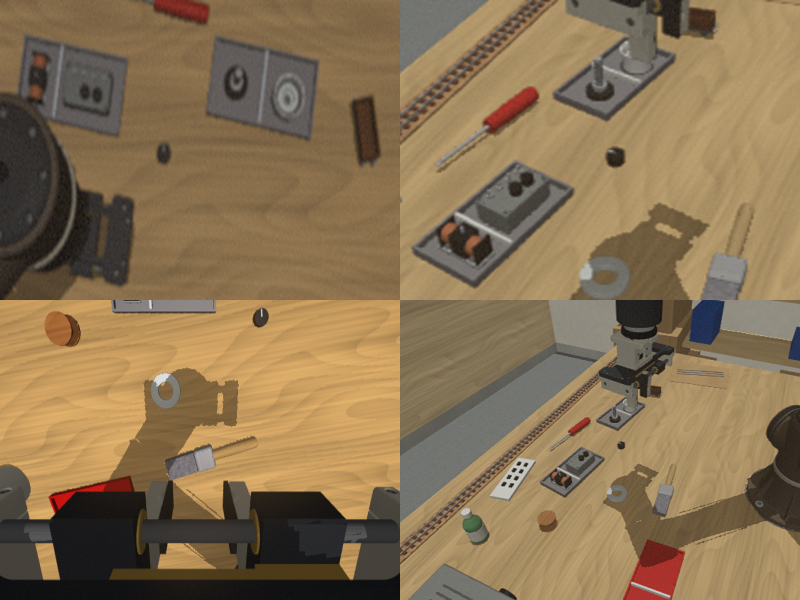

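All five parts are in place: foot (235,82) upright, rings concentric in the tube (287,97), box (88,85) and motor (38,75) flat. The large ring and the wagon are unmoved, and the gripper is clear.

```bash
python3 -c "
from plant import r
print(r.close_job())"
```

```text
the job is handed in; nothing more can be done
None
```

Both kits are made up and the job is handed in at about 36 s of the 122 s allowed; the last pictures showed all five parts in place and the large ring and wagon unmoved, but the hand-in returned no verdict.

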